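# Put the wagon away in the engine shed

## Robot

A 6-joint arm with a two-finger parallel gripper is mounted at the origin on the work surface. World frame = base frame: x ahead of the robot, y to its left, z up, the work surface at z = 0. Lengths are in m, angles in rad, forces in N, time in s.
With the tool pointing down it reaches from about 0.2 to 0.875 m from the base axis. Payload 3.4 kg.
Tool frame: the origin (TCP) lies on the mounting face of the last link; the fingertips stand 199 mm ahead of it and the grasp point (between the pads) lies 180 mm ahead of it; z points along the fingers, y is the line along which they close (so a half turn about z gives the same grasp; the last joint's range is limited). The gripper opens to 94 mm and grips with 3 to 60 N. Pads are 16 mm wide; open, the fingers measure 119 mm over their backs; the gripper's body (75 mm by 177 mm) begins 78 mm behind the grasp point.
Start: joints at [1.204, 0.276, 1.505, -0, 1.361, -0.121], TCP at [0.14, 0.558, 0.405] pointing down, gripper open.
Joint ranges: [-2.89, 2.89], [-0.75, 2.08], [0.22, 2.7], [-1.18, 4.32], [0.11, 2.71], [-2.7, 2.7]. Speed limits (rad/s): [2.57, 2.57, 3.14, 3.14, 3.14, 3.14].

## Interface

Orientations are given as [roll, pitch, yaw] about the fixed x, y, z axes, in that order (R = Rz(yaw) Ry(pitch) Rx(roll)).
In Python, from rig import sense, snapshot, workorder, search_frame, mark_of gives the robot as it stands. The module is installed in compiled form; this text tells all that it offers.
- The arm moves only by the tool step_arm, never from a script. Its argument "plan" is text: rows parted by semicolons, each of 7 numbers parted by spaces: the opening, from -1 (shut) to 1 (fully open), then the shift along the tool's x, y, z in m, then the turn, a rotation vector about the tool's x, y, z in degrees. In form: fingers dx dy dz rx ry rz; .... A call has 1 to 5 rows; each row shifts and turns the commanded pose from where the row before left it, along the tool's axes as they then stand; what a row does not reach is not made up. A row lasts 1/8 s, in which the tool goes at most 62.5 mm and 10.7 degrees, less where a joint would pass 70% of its speed; a pose out of reach is approached as far as the arm can. A call is refused whole if a number of a shift passes 0.0625 or a number of a turn 10.7, either way. A call with a gripper value outside its range is refused whole. The fingers move at their own pace and stop on an object; "newtons" is the grip in N (left out, the last holds). Time passes only in rows, so rows that do not move let the fingers close. It gives the time, the measured TCP pose, the force, the opening and the grip force at its end, in the units of the state.
- sense(): the state, without advancing time (a new reading comes with each control period).
- snapshot(name): name is "scene" or "top" or "wrist"; returns a dict with "img" (480x640x3 uint8, red, green, blue), "fx", "fy", "cx", "cy" (pixels), "rvec" (rotation vector, rad) and "tvec" (3), from world to camera coordinates, as OpenCV has them; the wrist camera has in their place "T_tool_cam" (4x4, takes a point from camera to tool coordinates, whose origin is the TCP and whose axes are the flange's). Camera axes: x right, y down, z forward; pixel columns grow to the right and rows downward; lengths in m; the calibration is good to about 2 mm. A picture is of the moment at which its call begins: read the wrist's pose just before it. There is no depth.
- workorder.hand_in(): hands the job in; it is judged then, once.
Trained networks look in a picture, given as the dict that the camera call returned (one of the last four; its "shot" number tells which), for a name from the list of things; names that differ only in an ending like _2 or _b are one class to them, and where a whole thing is asked for, a point or a joint stands for the part that bears it (a point fixed in the world has none). Each returns a list of dicts, best first, with "confidence" (0 to 1); they miss things now and then, are a little off and sometimes report something else, mostly with a low value. They report only what shows in the picture. A call takes as long as a camera call. They do not tell look-alikes from the thing itself.
- search_frame(picture, thing): "at" ([column, row] as shares, 0 to 1, of the picture: columns of its width, rows of its height, amid what is visible of it).
- mark_of(picture, thing): "at" ([column, row] as shares, 0 to 1, of the picture: columns of its width, rows of its height: a listed point, or the origin of a listed thing).
The state is a dict: "t": time; "joint_positions": joint angles; "qd": joint speeds; "tau": joint torques, N m; "ee_pos": TCP position; "eef_rot": TCP orientation; "force": force on the tool from outside, world axes, zero at the start; "ft_torque": the same for the moment, N m; "grip_width": finger opening in m; "finger_force": force on a finger pad.
Only numpy, scipy, OpenCV 4.12 (cv2) and the standard library are available. Lean on these libraries where they do the work, as an engineer would, in place of code of your own. Each camera call takes 0.05 s, during which the arm holds its last target. There are 200 camera calls.

## Task

Put the open wagon that stands on the bare table away in the engine shed: set it on the rails of the empty road and ease it in under the roof until its buffers meet the sprung stop hidden there, and leave it standing against the stop. The resin shed and the stop are brittle and you cannot see how far in the stop is, so feel for it: nothing may press on the shed or the stop with more than about 10 N. Leave the van on the other road, the two cows, the oil bottle and the paint jar as they stand.

Things in the scene. Friction and masses are not known exactly. Their poses are not given: they have to be found in the camera images.
- yard: Fixed baseboard with two parallel O gauge roads, 420 x 250 x 12 mm. Origin on the table surface, midway between the roads, right under the shed's mouth (outer face of its front wall). +x runs along the rails into the shed, +y across them, z up. Open apron from x = -220 to 0 mm. One road holds the van; the other has only a drip tray lying low between the rails, which clears a wagon.
- road_a (a point): Point on the road at y = +50 mm of the yard: on its centre line, level with the rail tops (20 mm above the table), in the plane of the shed's mouth. Each road has two rails 3.2 mm wide, 32 mm apart inside, standing 5 mm above the sleepers. The wagon's flanges drop between the rails with 2 mm of play either side.
- road_b (a point): The same point on the other road, at y = -50 mm of the yard. In each road, under the roof, a buffer stop carried by the shed ends the track: a wooden beam across the road, 38 to 50 mm above the table. Its face is 60 to 110 mm inside the mouth, different each time and in each road, out of sight.
- shed: Brittle yellow resin engine shed, fixed, 190 x 214 mm, 165 mm high; frame as the yard's. Front wall 157 mm tall, with an opening 76 mm wide and up to 115 mm above the table over each road. The beam of a stop is sprung: it yields to +x 1 mm per newton (damping 0.06 N per mm/s) for 10 mm, then is solid. A gripper pushing upright may hit this wall first; leaning it back 30 degrees clears.
- wagon: Open five-plank wagon of plain grey pewter on the bare table, to be put away: 145 mm long over the buffers (its x), 123 mm over the body, 56 mm wide (y), 58 mm high, 0.36 to 0.5 kg, both ends alike. Origin under its centre, level with the bottoms of the wheel flanges, which are 2.5 mm deep: on the rails the origin is 17.5 mm above the table.
- wagon_rim (a point): Centre of the wagon's open top, 58 mm above its origin. Side and end walls, 3 mm thick, reach down to 31 mm above the origin, good to grip across the width or to push; outer faces at y = +-28 and x = +-61.5 mm. Headstocks below them from 21 to 32 mm; four buffers stand out 11 mm from x = +-61.5 mm, at y = +-20 mm and 26.5 mm up, 12 mm across.
- wagon_axle (a point): Point midway between the wagon's two axles, 13.5 mm above its origin. The axles, 63 mm apart, turn stiffly: the wagon rolls along its x with about 1 N, stays where it is left, and keeps a sprung stop slightly pressed when left against it.
- van: A closed van with a pale arched roof, grey underframe and wooden body, same length, width, wheels and origin as the wagon but 86 mm high, standing with its brakes on on one of the two roads, partly out of the shed (its inner end 40 to 60 mm inside the mouth). It shows which road is taken. Not to be moved.
- cow_standing: Small pewter figure of a standing cow on a 54 x 22 mm base plate, 38 mm high, loose on the table; origin under its centre. Bystander.
- cow_lying: Small pewter figure of a lying cow on a 54 x 22 mm base plate, 26 mm high, loose; origin under its centre. Bystander.
- oil_bottle: Clear oil bottle, 32 mm across, 75 mm high, upright; origin under its centre. Bystander.
- paint_jar: Glass paint jar, 42 mm across, 45 mm high, upright; origin under its centre. Bystander.
Mind the look-alikes: they are no part of the job. Leave any purple look-alike of the wagon alone.

How it is judged:
By the outcome, as a careful person would: the job done as asked, in the order asked, and still so for the second after the job is handed in, with the robot touching nothing.
It also fails if it takes over 58 s, if anything falls off the work surface, if the arm or the gripper's body presses on something with over 40 N, if the wrist force passes 120 N, or if a joint passes its speed limit or range.

## Working session

There is one attempt and no reset: what is moved stays moved. The work goes in short steps, Python scripts to look and compute and a tool call to move; the robot and the scene stay as the last step left them, time stands still between calls to the robot, and variables do not carry over. Pictures are saved under pics/ and viewed, at most 10 in all, crops included, and the job is handed in when it is done.

Besides the shell and the picture viewer there is one more tool, called as name(argument=value, ...), one argument or row to a line, values as JSON. step_arm: Moves the arm, as the interface text tells. Its arguments: {"type":"object","properties":{"plan":{"type":"string"},"newtons":{"type":"number"}},"required":["plan"]}

```bash
mkdir -p pics
cat > h.py <<'E'
import numpy as np,cv2
from scipy.spatial.transform import Rotation as R
from rig import sense,snapshot,workorder,search_frame,mark_of
def cam(p,s=None):
    K=np.array([[p['fx'],0,p['cx']],[0,p['fy'],p['cy']],[0,0,1]])
    if 'rvec' in p:
        Rm=cv2.Rodrigues(np.array(p['rvec'],float))[0];t=np.array(p['tvec'],float).ravel()
    else:
        T=np.eye(4);T[:3,:3]=R.from_euler('xyz',s['eef_rot']).as_matrix();T[:3,3]=s['ee_pos']
        M=np.linalg.inv(T@np.array(p['T_tool_cam']));Rm=M[:3,:3];t=M[:3,3]
    return K,Rm,t
def px2w(p,at,z,s=None):
    K,Rm,t=cam(p,s);u=np.array([at[0]*640,at[1]*480,1])
    d=Rm.T@np.linalg.inv(K)@u;c=-Rm.T@t
    return c+d*(z-c[2])/d[2]
def w2px(p,X,s=None):
    K,Rm,t=cam(p,s);q=(K@(Rm@np.atleast_2d(X).T+t[:,None]));return (q[:2]/q[2]).T
def save(p,n,crop=None,f=1):
    i=p['img'][...,::-1]
    if crop: a,b,c,d=crop;i=i[b:d,a:c]
    cv2.imwrite('pics/'+n,cv2.resize(i,None,fx=f,fy=f,interpolation=cv2.INTER_CUBIC))
E
python3 - <<'E'
from h import *
print(sense())
for n in('scene','top'):
    p=snapshot(n);save(p,n+'0.png')
    for th,z in(('wagon',0),('wagon_rim',.058),('van',.0175),('road_a',.02),('road_b',.02),('cow_standing',0),('cow_lying',0),('oil_bottle',0),('paint_jar',0),('yard',0)):
        for m in mark_of(p,th)[:3]:
            print(n,th,round(m['confidence'],2),np.round(np.array(m['at'])*[640,480]),np.round(px2w(p,m['at'],z),3))
E
```

```text
{'t': 0.0, 'joint_positions': array([ 1.20402998e+00,  2.76553038e-01,  1.50608332e+00, -8.28866228e-06,
        1.36066588e+00, -1.20995492e-01]), 'qd': array([ 0.00015946,  0.00123102, -0.00022693, -0.0004463 ,  0.00109474,
       -0.00049441]), 'tau': array([ 4.64315854e-04, -4.04598391e+01, -2.37224579e+01,  7.02327839e-02,
        3.49831511e-02, -1.27582007e-04]), 'ee_pos': array([0.1398315 , 0.55753129, 0.40384821]), 'eef_rot': array([-3.13989459e+00, -1.98303340e-04,  2.89582337e+00]), 'force': array([-0.33511141, -0.20632712, -0.00354346]), 'ft_torque': array([ 0.02749211,  0.01749069, -0.01465488]), 'finger_force': 0.0, 'grip_width': 0.09411056014136523}
scene wagon 0.88 [151. 226.] [ 0.339 -0.473  0.   ]
scene wagon 0.86 [175. 273.] [ 0.516 -0.412  0.   ]
scene wagon 0.83 [ 99. 314.] [ 0.618 -0.558  0.   ]
scene wagon_rim 0.94 [172. 255.] [ 0.523 -0.409  0.058]
scene wagon_rim 0.85 [ 89. 287.] [ 0.598 -0.566  0.058]
scene van 0.92 [374. 247.] [0.51  0.03  0.017]
scene road_a 0.89 [383. 245.] [0.506 0.053 0.02 ]
scene road_a 0.71 [382. 273.] [0.6   0.027 0.02 ]
scene road_b
[... 474 characters left out ...]
3. 328.] [ 0.342 -0.465  0.   ]
top wagon_rim 0.88 [508. 331.] [ 0.336 -0.477  0.058]
top wagon_rim 0.82 [471. 249.] [ 0.507 -0.414  0.058]
top wagon_rim 0.57 [543. 203.] [ 0.601 -0.569  0.058]
top van 0.76 [263. 262.] [0.496 0.025 0.018]
top road_a 0.68 [257. 215.] [0.598 0.038 0.02 ]
top road_b 0.68 [257. 215.] [0.598 0.038 0.02 ]
top cow_standing 0.59 [422. 183.] [ 0.665 -0.329  0.   ]
top cow_standing 0.47 [475. 168.] [ 0.695 -0.449  0.   ]
top cow_lying 0.77 [476. 167.] [ 0.697 -0.45   0.   ]
top oil_bottle 0.83 [131. 254.] [0.523 0.318 0.   ]
top paint_jar 0.85 [121. 230.] [0.577 0.341 0.   ]
top yard 0.88 [254. 239.] [0.549 0.047 0.   ]
top yard 0.41 [461. 247.] [ 0.518 -0.406  0.   ]
```

View pics/scene0.png

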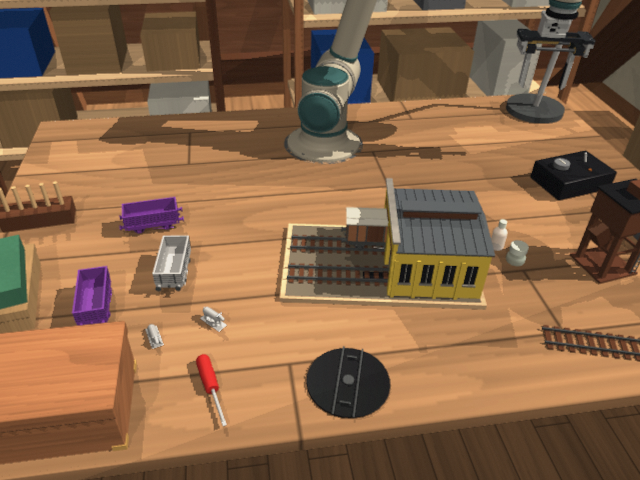

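View pics/top0.png

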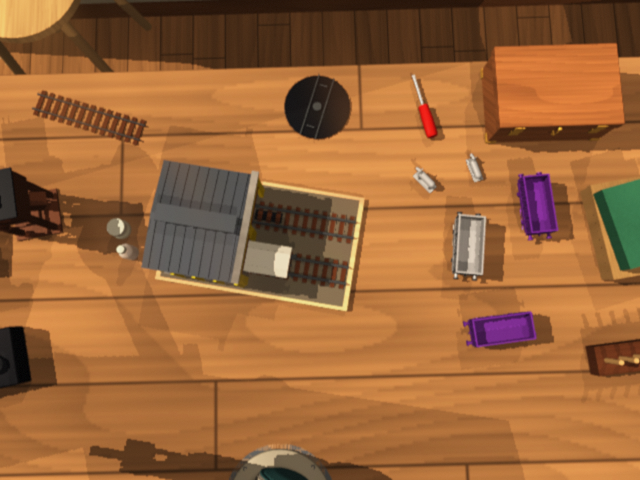

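The scene shows three wagon-shaped things: the grey one at scene (172,262) / top (468,246), and purple ones at top (538,205) and (502,330). Only the grey one matches "plain grey pewter"; the purple ones are look-alikes. The van stands on the near road, at top (268,260). The far road, at top (310,220), is empty, and since the shed is toward world +y this is road_b. I'll confirm with one crop and locate the yard's edges.

Run:
```python
from h import *
p=snapshot('top');save(p,'crop1.png',(240,150,500,320),3)
pts={'FR':(365,198),'FL':(348,310)}
for k,v in pts.items(): print(k,px2w(p,(v[0]/640,v[1]/480),.012))
s=sense();w=snapshot('wrist');print(w['T_tool_cam'],w['fx'],w['cx'],w['cy'])
```

```text
FR [ 0.63125996 -0.19988211  0.012     ]
FL [ 0.38811713 -0.15439181  0.012     ]
[[-2.66699880e-04 -9.62197122e-01 -2.72353863e-01  7.88262308e-02]
 [ 9.99999959e-01 -2.83730007e-04  2.31475590e-05  3.03171134e-04]
 [-9.95474781e-05 -2.72353846e-01  9.62197159e-01  2.01724919e-02]
 [ 0.00000000e+00  0.00000000e+00  0.00000000e+00  1.00000000e+00]] 332.2777631003354 316.1740820646991 238.4662596876194
```

View pics/crop1.png

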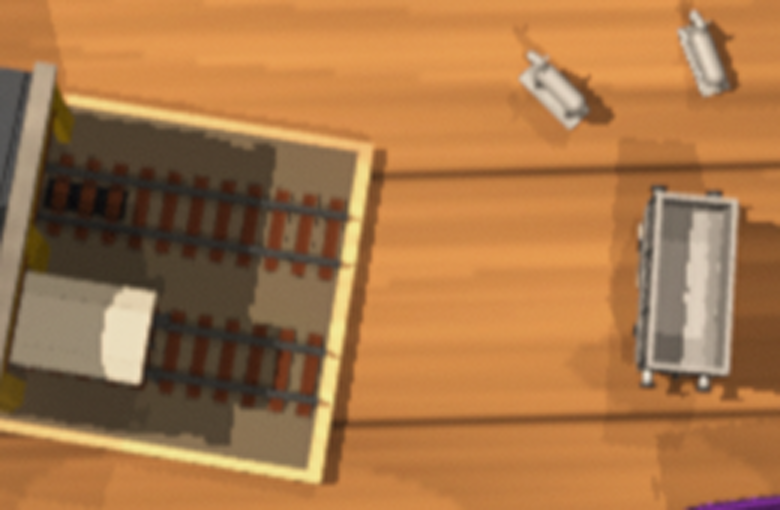

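Confirmed: the grey pewter wagon is at crop (692,282), and the black drip tray lies in the upper (empty) road at crop (85,197). Next I plan the transfer to above the wagon.

```bash
cat >> h.py <<'E'
def plan(tp,tR,n,s=None):
    """rows in tool axes from measured pose to target (R target), n rows"""
    s=s or sense();p=np.array(s['ee_pos'],float);M=R.from_euler('xyz',s['eef_rot'])
    tot=(M.inv()*tR).as_rotvec()
    d=(np.array(tp)-p)/n
    for i in range(n):
        x=M.inv().apply(d);print('%.4f %.4f %.4f | %.2f %.2f %.2f'%(*x,*np.degrees(tot/n)))
        M=M*R.from_rotvec(tot/n)
def down(psi): return R.from_euler('xyz',[np.pi,0,np.radians(psi)])
E
python3 - <<'E'
from h import *
plan([.515,-.412,.365],down(-2.5),18)
E
```

```text
-0.0333 -0.0472 0.0022 | 0.00 -0.00 9.36
-0.0405 -0.0411 0.0022 | 0.00 -0.00 9.36
-0.0467 -0.0340 0.0022 | 0.00 -0.00 9.36
-0.0516 -0.0260 0.0022 | 0.00 -0.00 9.36
-0.0551 -0.0172 0.0022 | 0.00 -0.00 9.36
-0.0572 -0.0080 0.0022 | 0.00 -0.00 9.36
-0.0577 0.0014 0.0022 | 0.00 -0.00 9.36
-0.0568 0.0107 0.0022 | 0.00 -0.00 9.36
-0.0543 0.0198 0.0022 | 0.00 -0.00 9.36
-0.0503 0.0284 0.0022 | 0.00 -0.00 9.36
-0.0450 0.0362 0.0022 | 0.00 -0.00 9.36
-0.0385 0.0430 0.0022 | 0.00 -0.00 9.36
-0.0310 0.0487 0.0022 | 0.00 -0.00 9.36
-0.0227 0.0531 0.0022 | 0.00 -0.00 9.36
-0.0138 0.0561 0.0022 | 0.00 -0.00 9.36
-0.0045 0.0576 0.0022 | 0.00 -0.00 9.36
0.0050 0.0575 0.0022 | 0.00 -0.00 9.36
0.0143 0.0560 0.0022 | 0.00 -0.00 9.36
```

step_arm(
  plan="1 -0.033 -0.047 0 0 0 9.4; 1 -0.041 -0.041 0 0 0 9.4; 1 -0.047 -0.034 0 0 0 9.4; 1 -0.052 -0.026 0 0 0 9.4; 1 -0.055 -0.017 0 0 0 9.4",
)

```text
t: 1.82
ee_pos: [0.2447, 0.2865, 0.4049]
eef_rot: [3.14, 0.0, 2.071]
force: [1.0, -0.2, -0.5]
grip_width: 0.0938
finger_force: 0.0
```

step_arm(
  plan="1 -0.057 -0.008 0 0 0 9.4; 1 -0.058 0.001 0 0 0 9.4; 1 -0.057 0.011 0 0 0 9.4; 1 -0.054 0.02 0 0 0 9.4; 1 -0.05 0.028 0 0 0 9.4",
)

```text
t: 2.45
ee_pos: [0.3472, 0.0167, 0.4051]
eef_rot: [3.14, -0.001, 1.249]
force: [1.0, 1.2, 0.1]
grip_width: 0.094
finger_force: 0.0
```

step_arm(
  plan="1 -0.045 0.036 0 0 0 9.4; 1 -0.039 0.043 0 0 0 9.4; 1 -0.031 0.049 0.01 0 0 9.4; 1 -0.023 0.053 0.01 0 0 9.4; 1 -0.014 0.056 0.01 0 0 9.4",
)

```text
t: 3.08
ee_pos: [0.4484, -0.2545, 0.3745]
eef_rot: [3.141, -0.001, 0.429]
force: [0.8, 0.6, 0.4]
grip_width: 0.0939
finger_force: 0.0
```

step_arm(
  plan="1 -0.005 0.058 0.01 0 0 9.4; 1 0.005 0.057 0 0 0 9.4; 1 0.014 0.056 0 0 0 9.4; 1 0 0 0 0 0 0",
)

```text
t: 3.58
ee_pos: [0.5087, -0.4188, 0.3631]
eef_rot: [3.141, -0.0, -0.06]
force: [0.4, 0.9, -0.4]
grip_width: 0.0937
finger_force: 0.0
```

Run:
```python
from h import *
s=sense();print(s['t'],s['ee_pos'],np.degrees(s['eef_rot']),s['joint_positions'],s['force'])
p=snapshot('wrist');save(p,'w1.png')
for th,z in(('wagon',0),('wagon_rim',.058),('wagon_axle',.0135)):
  for m in mark_of(p,th)[:2]: print(th,m['confidence'],np.array(m['at'])*[640,480],px2w(p,m['at'],z,s))
g=p['img'].astype(int);sat=g.max(2)-g.min(2)
```

```text
3.575 [ 0.50866369 -0.41881046  0.36313257] [ 1.79942091e+02 -8.01450031e-03 -3.46009481e+00] [-7.94152229e-01  4.24651297e-01  1.37991656e+00 -6.75427287e-04
  1.33624413e+00  8.37190933e-01] [ 0.37869932  0.89051146 -0.37479707]
wagon 0.92 [307.072 210.72 ] [ 0.52245731 -0.41021579  0.        ]
wagon 0.59 [362.88  357.504] [ 0.34111418 -0.46456646  0.        ]
wagon_rim 0.7 [488.512 114.576] [ 0.60320479 -0.56390113  0.058     ]
wagon_rim 0.67 [375.68 390.48] [ 0.34309135 -0.4697944   0.058     ]
wagon_axle 0.66 [461.888 118.896] [ 0.60324415 -0.56126389  0.0135    ]
wagon_axle 0.56 [365.696 358.416] [ 0.34942944 -0.46614262  0.0135    ]
```

View pics/w1.png

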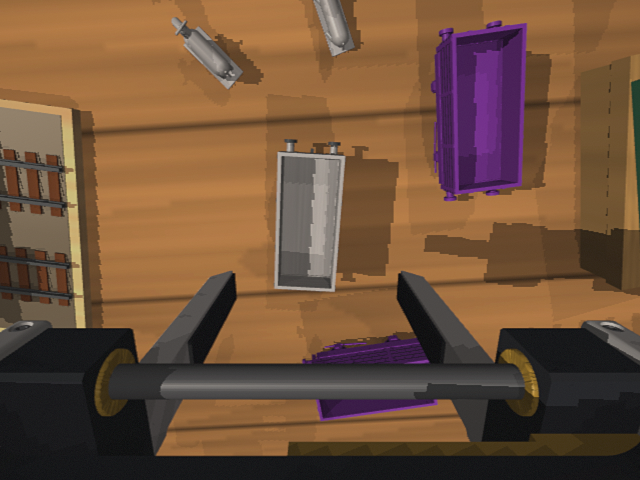

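The wrist picture shows the grey wagon between the fingers' line, with rim corners at (277,153), (345,156), (336,291) and (276,288). One purple look-alike is at upper right, the other below.

Run:
```python
from h import *
s=sense();p=snapshot('wrist')
c=np.array([px2w(p,(u/640,v/480),.058,s) for u,v in((277,153),(345,156),(336,291),(276,288))])
print(c.round(4));ctr=c.mean(0);d=(c[0]+c[1]-c[2]-c[3])/2
yaw=np.degrees(np.arctan2(d[1],d[0]));print(ctr,np.linalg.norm(d),np.linalg.norm(c[0]-c[1]),yaw)
plan([ctr[0],ctr[1],.2315],down(yaw),4)
```

```text
[[ 0.5822 -0.3845  0.058 ]
 [ 0.5765 -0.4411  0.058 ]
 [ 0.4541 -0.4287  0.058 ]
 [ 0.4603 -0.3728  0.058 ]]
[ 0.51829364 -0.40679168  0.058     ] 0.12271451906190745 0.0568966495560862 -5.653551295105962
0.0026 -0.0018 0.0334 | -0.01 0.00 0.61
0.0026 -0.0018 0.0334 | -0.01 0.00 0.61
0.0025 -0.0019 0.0334 | -0.01 0.00 0.61
0.0025 -0.0019 0.0334 | -0.01 0.00 0.61
```

step_arm(
  plan="1 0.0026 -0.002 0.033 0 0 0.6; 1 0.0026 -0.002 0.034 0 0 0.6; 1 0.0026 -0.002 0.034 0 0 0.6; 1 0.0026 -0.002 0.033 0 0 0.6; 1 0 0 0 0 0 0",
)

```text
t: 4.45
ee_pos: [0.5181, -0.4056, 0.2288]
eef_rot: [-3.138, 0.004, -0.097]
force: [0.0, 0.6, 0.3]
grip_width: 0.0937
finger_force: 0.0
```

step_arm(
  plan="0.1 0 0 0 0 0 0; -1 0 0 0 0 0 0; -1 0 0 0 0 0 0; -1 0 0 0 0 0 0; -1 0 0 0 0 0 0",
  newtons=20,
)

```text
t: 5.08
ee_pos: [0.5193, -0.4088, 0.232]
eef_rot: [3.138, -0.003, -0.099]
force: [0.1, -2.9, 4.4]
grip_width: 0.056
finger_force: 20.0
```

Run:
```python
from h import *
s=sense();print({k:s[k] for k in('t','ee_pos','force','grip_width','finger_force')},np.degrees(s['eef_rot']))
```

```text
{'t': 5.075, 'ee_pos': array([ 0.51926687, -0.40884065,  0.23200386]), 'force': array([ 0.07167858, -2.89973816,  4.42793363]), 'grip_width': 0.05596044865923914, 'finger_force': 19.98334765434265} [ 1.79808717e+02 -1.56995646e-01 -5.67263636e+00]
```

Width 56 mm matches the wagon. Next: lift, turn and carry it to above the apron.

Run:
```python
from h import *
s=sense();s['ee_pos']=s['ee_pos']+[0,0,.1]
plan([.575,-.098,.345],down(79.4),9,s)
```

```text
0.0028 -0.0350 -0.0016 | 0.03 0.00 -9.45
0.0085 -0.0340 -0.0015 | 0.03 0.00 -9.45
0.0139 -0.0322 -0.0015 | 0.03 0.00 -9.45
0.0190 -0.0295 -0.0015 | 0.03 0.00 -9.45
0.0236 -0.0259 -0.0015 | 0.03 0.00 -9.45
0.0276 -0.0217 -0.0015 | 0.03 0.00 -9.45
0.0308 -0.0169 -0.0015 | 0.03 0.00 -9.45
0.0331 -0.0116 -0.0015 | 0.03 0.00 -9.45
0.0346 -0.0060 -0.0014 | 0.03 0.00 -9.45
```

step_arm(
  plan="-1 0 0 -0.01 0 0 0; -1 0 0 -0.03 0 0 0; -1 0 0 -0.04 0 0 0; -1 0 0 -0.02 0 0 0; -1 0 0 0 0 0 0",
)

```text
t: 5.7
ee_pos: [0.5189, -0.4072, 0.3316]
eef_rot: [-3.141, -0.001, -0.099]
force: [0.4, -0.4, -4.3]
grip_width: 0.0557
finger_force: 20.0
```

step_arm(
  plan="-1 0.003 -0.035 -0.001 0 0 -9.45; -1 0.0085 -0.034 -0.002 0 0 -9.45; -1 0.014 -0.032 -0.002 0 0 -9.45; -1 0.019 -0.0295 -0.001 0 0 -9.45; -1 0.0236 -0.026 -0.002 0 0 -9.45",
)

```text
t: 6.32
ee_pos: [0.5495, -0.2334, 0.3362]
eef_rot: [-3.136, 0.001, 0.731]
force: [0.6, -0.3, -3.9]
grip_width: 0.056
finger_force: 20.0
```

step_arm(
  plan="-1 0.0276 -0.0217 -0.001 0 0 -9.45; -1 0.031 -0.017 -0.002 0 0 -9.45; -1 0.033 -0.0116 -0.001 0 0 -9.45; -1 0.0346 -0.006 -0.001 0 0 -9.45; -1 0 0 0 0 0 0",
)

```text
t: 6.95
ee_pos: [0.5744, -0.0941, 0.3415]
eef_rot: [-3.136, -0.002, 1.388]
force: [-0.5, 0.0, -4.3]
grip_width: 0.056
finger_force: 20.0
```

Run:
```python
from h import *
s=sense();print({k:s[k] for k in('t','ee_pos','force','grip_width','joint_positions')},np.degrees(s['eef_rot']))
p=snapshot('wrist');save(p,'w2.png',None,1.25)
t=snapshot('top');save(t,'t2.png',(240,180,400,320),5)
O=np.array([.55,.039]);a=np.radians(79.4);ex=np.array([np.cos(a),np.sin(a)]);ey=np.array([-ex[1],ex[0]])
for x,y in((-.2,-.066),(-.05,-.066),(-.2,-.034),(-.05,-.034)):
    X=np.append(O+x*ex+y*ey,.02);print(x,y,w2px(p,X,s)*1.25)
```

```text
{'t': 6.95, 'ee_pos': array([ 0.57442682, -0.09413487,  0.34152439]), 'force': array([-0.50784258,  0.03023174, -4.25038025]), 'grip_width': 0.05600645747124516, 'joint_positions': array([-0.28247924,  0.32906636,  1.58886271,  0.00172271,  1.22904208,
       -0.10061818])} [-1.79702689e+02 -1.23304273e-01  7.95464789e+01]
-0.2 -0.066 [[418.32567759 381.05137092]]
-0.05 -0.066 [[422.0279456  186.50333587]]
-0.2 -0.034 [[378.24754702 380.88380745]]
-0.05 -0.034 [[376.38353522 186.39235642]]
```

View pics/w2.png

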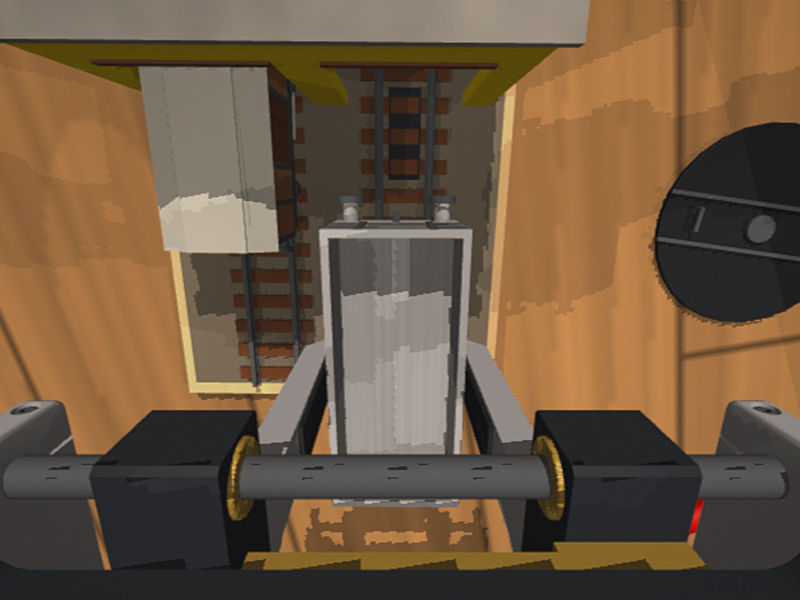

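The wrist view shows the wagon held square, with the empty road ahead: rails at about (379,130) and (430,130) of the 1.25× picture, and the van to the left. I'll measure the rails exactly.

Run:
```python
from h import *
p=snapshot('wrist');s=sense();save(p,'w3.png',(280,50,380,180),4.5)
g=p['img'].astype(int)
for r in(60,66,92,108,124,140,146): print(r,[tuple(g[r,c]) if 0 else int(g[r,c].sum()) for c in range(294,354)])
```

```text
60 [92, 95, 98, 107, 129, 126, 119, 125, 118, 117, 118, 101, 102, 100, 102, 105, 99, 105, 103, 106, 103, 106, 100, 92, 102, 102, 98, 96, 108, 101, 106, 128, 115, 121, 117, 125, 120, 118, 123, 124, 116, 115, 119, 114, 120, 131, 143, 145, 143, 152, 150, 149, 125, 105, 105, 107, 120, 132, 129, 126]
66 [159, 162, 161, 154, 122, 137, 141, 135, 134, 138, 146, 167, 163, 160, 147, 108, 85, 88, 87, 87, 87, 85, 85, 82, 83, 94, 86, 83, 87, 86, 89, 86, 98, 102, 99, 97, 101, 105, 100, 95, 91, 139, 185, 162, 173, 183, 159, 145, 141, 149, 152, 139, 132, 149, 160, 158, 158, 173, 195, 193]
92 [162, 163, 163, 153, 128, 126, 137, 141, 136, 134, 149, 172, 188, 188, 170, 118, 87, 83, 86, 91, 78, 88, 84, 87, 88, 87, 85, 89, 89, 78, 91, 92, 92, 93, 95, 93, 95, 88, 89, 86, 116, 164, 198, 197, 190, 161, 149, 154, 167, 166, 161, 147, 157, 185, 185, 181, 191, 219, 218, 214]
108 [121, 114, 108, 108, 118, 131, 143, 136, 137, 132, 131, 114, 115, 120, 117, 92, 97, 111, 122, 116, 117, 119, 119, 119, 126, 114, 123, 123, 143, 148, 145, 144, 144, 140, 143, 145, 145, 145, 134, 105, 115, 139, 136, 131, 135, 144, 146, 15
[... 274 characters left out ...]
 143, 134, 128, 147, 153, 163, 169, 161, 144, 131, 136, 131, 141, 152, 148, 155, 147, 159]
140 [151, 154, 157, 153, 138, 127, 138, 133, 137, 132, 145, 166, 178, 183, 172, 149, 135, 129, 134, 136, 134, 131, 131, 134, 137, 139, 133, 133, 132, 133, 146, 159, 157, 160, 154, 156, 147, 152, 154, 155, 180, 194, 193, 187, 163, 146, 148, 164, 166, 154, 148, 170, 179, 176, 178, 177, 190, 213, 211, 206]
146 [160, 157, 158, 156, 137, 124, 141, 135, 134, 129, 151, 164, 177, 176, 179, 176, 179, 177, 179, 171, 156, 160, 165, 179, 177, 178, 178, 178, 175, 176, 178, 178, 182, 192, 200, 215, 218, 202, 192, 191, 176, 168, 179, 149, 142, 146, 152, 162, 166, 157, 145, 177, 177, 178, 176, 176, 186, 207, 203, 210]
```

View pics/w3.png

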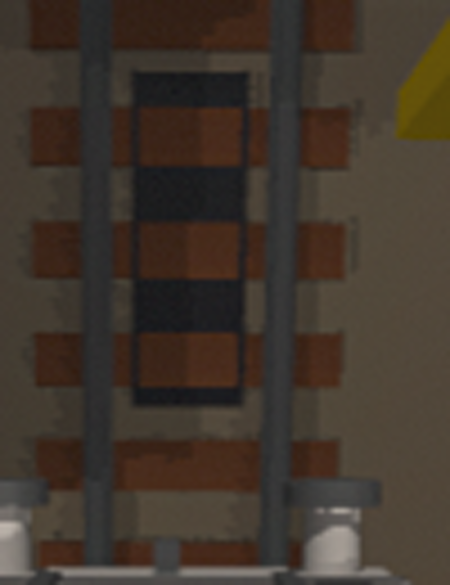

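The crop shows the rails at crop (96,60)/(287,60) and (97,500)/(275,500), with the drip tray between them. I'll now compute both centre lines.

Run:
```python
from h import *
p=snapshot('wrist');s=sense()
P=lambda u,v,z:px2w(p,(u/640,v/480),z,s)
f=lambda a,b:(280+a/4.5,50+b/4.5)
L1,R1,L2,R2=[P(*f(*q),.020)[:2] for q in((96.5,60),(287,60),(97.5,500),(275.5,500))]
print('gauge',np.linalg.norm(L1-R1),np.linalg.norm(L2-R2))
m1,m2=(L1+R1)/2,(L2+R2)/2;print(m1,m2,np.degrees(np.arctan2(*(m1-m2)[::-1])))
# base front corner, left edge front (187,391) in 1.25x, top inner
for q in((187,391),(176,255),(295,385),(250,384)): print(q,P(q[0]/1.25,q[1]/1.25,.012 if q[0]<200 else .02))
z=s['ee_pos'][2]-.174
a,b=P(320/1.25,230/1.25,z),P(471/1.25,230/1.25,z);print('rim',(a+b)/2,np.linalg.norm(a-b))
print(s['ee_pos'],np.degrees(s['eef_rot']))
t=snapshot('top')
gm=lambda r,c:0
```

```text
gauge 0.0348472621949115 0.035099921373428794
[0.6065952  0.04295704] [ 0.59138699 -0.03403556] 78.82630749173646
(187, 391) [ 0.38843995 -0.15211822  0.012     ]
(176, 255) [ 0.41672201 -0.04153384  0.012     ]
(295, 385) [ 0.48079313 -0.15967667  0.02      ]
(250, 384) [ 0.44544687 -0.15211092  0.02      ]
rim [ 0.58648772 -0.03651037  0.16860201] 0.05553697515650561
[ 0.57478407 -0.09743383  0.34260201] [-1.79874920e+02  7.30940887e-03  7.92957700e+01]
```

View pics/t2.png

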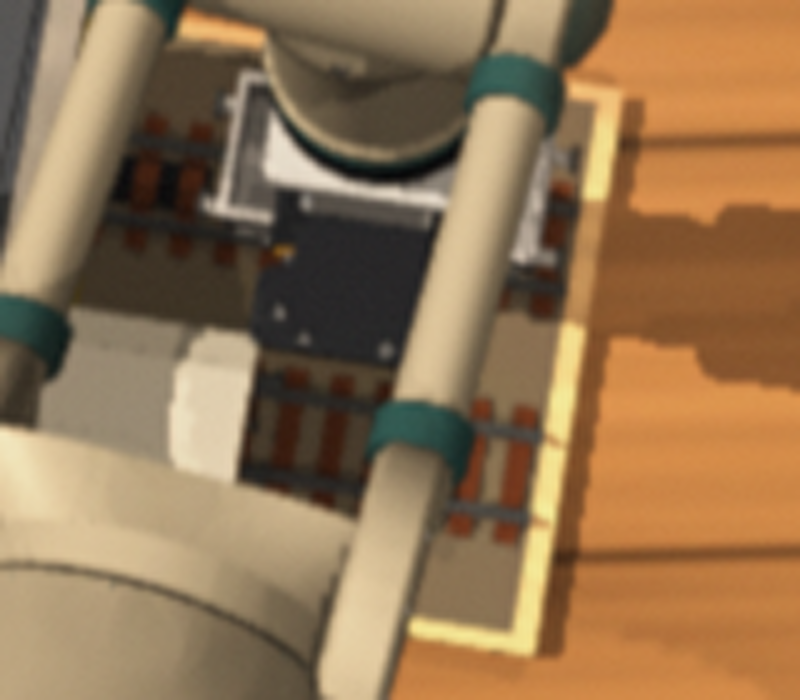

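Gauge measures 35 mm, as expected. The wagon needs 4.2 mm along tool +y and about 84 mm down before the slow seating.

step_arm(
  plan="-1 0 0.002 0.02 0 0 0.2; -1 0 0.0022 0.03 0 0 0; -1 0 0 0.025 0 0 0; -1 0 0 0.009 0 0 0; -1 0 0 0 0 0 0",
)

```text
t: 7.82
ee_pos: [0.5792, -0.0982, 0.2593]
eef_rot: [-3.141, -0.0, 1.381]
force: [0.2, -1.2, -4.6]
grip_width: 0.0558
finger_force: 20.0
```

step_arm(
  plan="-1 0 0 0.002 0 0 0; -1 0 0 0 0 0 0",
)

```text
t: 8.07
ee_pos: [0.5795, -0.0978, 0.2585]
eef_rot: [3.14, 0.0, 1.382]
force: [-0.1, 0.4, -4.6]
grip_width: 0.0559
finger_force: 20.0
```

Run:
```python
from h import *
s=sense();d=np.array(s['ee_pos'])[:2]-[.5914,-.034];a=np.radians(79);
print(s['t'],s['ee_pos'],s['force'],np.degrees(s['eef_rot']),'x',d@[np.cos(a),np.sin(a)]-.0655,'y',d@[-np.sin(a),np.cos(a)])
```

```text
8.075 [ 0.57954697 -0.09779194  0.25850874] [-0.1042533   0.41497592 -4.59912919] [1.79906624e+02 4.49038185e-03 7.91599346e+01] x -0.13038156677313972 y -0.0005368223870703149
```

step_arm(
  plan="-1 0 0 0.003 0 0 0; -1 0 0 0.002 0 0 0; -1 0 0 0 0 0 0",
)

```text
t: 8.45
ee_pos: [0.5792, -0.0976, 0.2524]
eef_rot: [-3.141, -0.0, 1.382]
force: [-0.0, 0.1, -3.7]
grip_width: 0.056
finger_force: 20.0
```

step_arm(
  plan="-1 0 0 0.0015 0 0 0; -1 0 0 0 0 0 0",
)

```text
t: 8.7
ee_pos: [0.5793, -0.0976, 0.2516]
eef_rot: [3.141, -0.0, 1.382]
force: [-1.6, -0.2, -0.4]
grip_width: 0.0562
finger_force: 20.0
```

step_arm(
  plan="-1 0 0 0.0015 0 0 0; -1 0 0 0 0 0 0",
)

```text
t: 8.95
ee_pos: [0.5791, -0.0976, 0.2496]
eef_rot: [-3.141, -0.0, 1.382]
force: [-1.5, 1.4, -0.8]
grip_width: 0.0558
finger_force: 20.0
```

step_arm(
  plan="-1 0 0 0.001 0 0 0; -1 0 0 0 0 0 0",
)

```text
t: 9.2
ee_pos: [0.579, -0.0976, 0.2495]
eef_rot: [-3.141, -0.0, 1.382]
force: [-2.4, 1.2, 5.4]
grip_width: 0.0559
finger_force: 20.0
```

step_arm(
  plan="-1 0 0.002 0 0 0 0; -1 0 0 0 0 0 0",
)

```text
t: 9.45
ee_pos: [0.5799, -0.0977, 0.2494]
eef_rot: [-3.137, -0.0, 1.382]
force: [-6.0, 1.1, 9.2]
grip_width: 0.0562
finger_force: 20.0
```

step_arm(
  plan="-1 0 -0.0035 0 0 0 0; -1 0 0 0 0 0 0",
)

```text
t: 9.7
ee_pos: [0.5783, -0.0975, 0.2495]
eef_rot: [3.139, -0.0, 1.382]
force: [-0.5, 1.3, 4.9]
grip_width: 0.0559
finger_force: 20.0
```

Seated: height is 249.5 mm as computed, and the flange resists sideways. Next I release, rise and look.

step_arm(
  plan="0.6 0 0 0 0 0 0; 0.6 0 0 0 0 0 0; 0.6 0 0 -0.02 0 0 0; 0.6 0 0 -0.05 0 0 0; 0.6 0 0 -0.04 0 0 0",
)

```text
t: 10.32
ee_pos: [0.578, -0.0975, 0.3598]
eef_rot: [3.141, -0.0, 1.382]
force: [0.6, 0.3, 1.3]
grip_width: 0.075
finger_force: 0.0
```

Run:
```python
from h import *
s=sense();print(s['t'],s['ee_pos'],s['force'],s['grip_width'])
p=snapshot('wrist');save(p,'w4.png',None,1.25)
a=np.radians(79.1);ex=np.array([np.cos(a),np.sin(a),0]);B=np.array([.5914,-.034,0])
tip=B+ex*(-.23+.0655)+[0,0,.058]
Rt=down(79.1)*R.from_euler('y',30,degrees=True);tz=Rt.apply([0,0,1]);print(tz)
T=tip-.199*tz;print(T)
plan(T+[0,0,.06],Rt,5,s)
```

```text
10.325 [ 0.57804353 -0.09749592  0.35975597] [0.60806439 0.27301402 1.2702445 ] 0.07498915499483329
[ 0.09454772  0.49097936 -0.8660254 ]
[ 0.5414788  -0.2932371   0.23033906]
-0.0398 0.0002 0.0139 | 0.00 6.00 0.01
-0.0411 0.0002 0.0096 | 0.00 6.00 0.01
-0.0418 0.0002 0.0053 | 0.00 6.00 0.01
-0.0422 0.0002 0.0009 | 0.00 6.00 0.01
-0.0420 0.0002 -0.0035 | 0.00 6.00 0.01
```

View pics/w4.png

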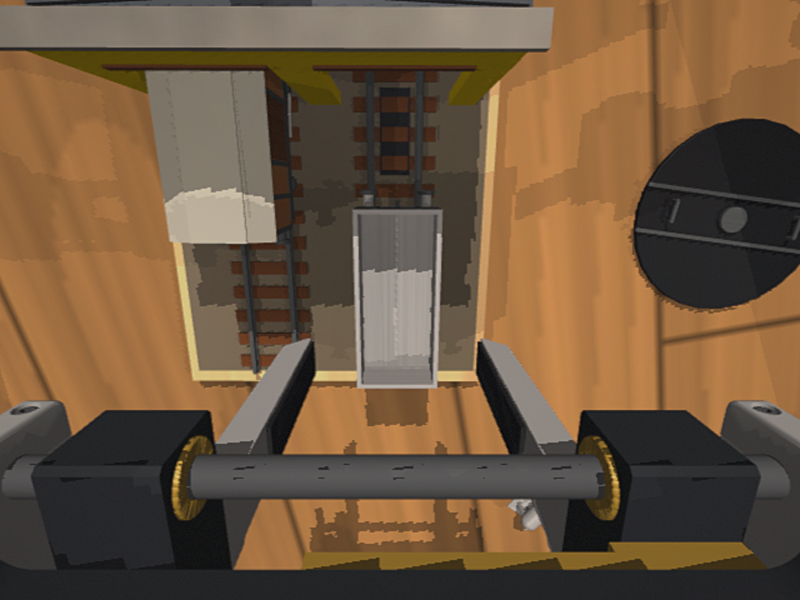

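The wagon stands square on the empty road: rails at columns 370 and 419, wagon centre at 397. Next I close the fingers and swing back into the leaning push pose.

step_arm(
  plan="-1 -0.04 0 0.014 0 6 0; -1 -0.041 0 0.01 0 6 0; -1 -0.042 0 0.005 0 6 0; -1 -0.042 0 0.001 0 6 0; -1 -0.042 0 -0.004 0 6 0",
)

```text
t: 11.0
ee_pos: [0.54, -0.2947, 0.2886]
eef_rot: [3.141, -0.527, 1.381]
force: [1.1, 0.0, -0.3]
grip_width: 0.029
finger_force: 0.0
```

step_arm(
  plan="-1 0 0 0 0 0 0; -1 0 0 0 0 0 0",
)

```text
t: 11.25
ee_pos: [0.5404, -0.2929, 0.2891]
eef_rot: [-3.141, -0.524, 1.381]
force: [0.1, -0.1, -0.3]
grip_width: 0.009
finger_force: 0.0
```

```bash
cat >> h.py <<'E'
def st(pr=1):
    s=sense();a=np.radians(79.1);M=R.from_euler('xyz',s['eef_rot']);tip=np.array(s['ee_pos'])+M.apply([0,0,.199])
    d=tip[:2]-[.5914,-.034];ex=np.array([np.cos(a),np.sin(a)]);ey=np.array([-ex[1],ex[0]])
    print('t',s['t'],'tip x %.4f y %.4f z %.4f'%(d@ex-.0655,d@ey,tip[2]),'F %.2f %.2f %.2f'%(s['force'][:2]@ex,s['force'][:2]@ey,s['force'][2]),'w',s['grip_width'],np.round(s['joint_positions'],2))
    return s,M
E
python3 - <<'E'
from h import *
s,M=st()
a=np.radians(79.1);ex=np.array([np.cos(a),np.sin(a),0]);B=np.array([.5914,-.034,0])
tip=B+ex*(-.225+.0655)+[0,0,.058]
Rt=down(79.1)*R.from_euler('y',30,degrees=True)
plan(tip-.199*Rt.apply([0,0,1]),Rt,3,s)
E
```

```text
t 11.25 tip x -0.2298 y 0.0013 z 0.1168 F -0.05 -0.11 -0.28 w 0.008965134940821934 [-0.74  0.49  1.54  0.44  1.43 -0.69]
-0.0084 0.0004 0.0178 | -0.02 -0.01 0.01
-0.0084 0.0004 0.0178 | -0.02 -0.01 0.01
-0.0084 0.0004 0.0178 | -0.02 -0.01 0.01
```

step_arm(
  plan="-1 -0.0084 0.0004 0.018 0 0 0; -1 -0.0084 0.0004 0.018 0 0 0; -1 -0.0084 0.0004 0.017 0 0 0; -1 0.013 0 0.0075 0 0 0; -1 0 0 0 0 0 0",
)

```text
t: 11.88
ee_pos: [0.5456, -0.2722, 0.2316]
eef_rot: [3.141, -0.524, 1.384]
force: [0.6, 0.2, -0.9]
grip_width: 0.0005
finger_force: 0.0
```

```bash
python3 -c "
from h import *
st()"
```

```text
t 11.875 tip x -0.2085 y 0.0002 z 0.0593 F 0.30 -0.60 -0.93 w 0.0004841106555652048 [-0.71  0.53  1.62  0.47  1.3  -0.73]
```

step_arm(
  plan="-1 0.006 0 0.0035 0 0 0; -1 0.006 0 0.0035 0 0 0; -1 0.006 0 0.0035 0 0 0; -1 0 0 0 0 0 0",
)

```text
t: 12.38
ee_pos: [0.5491, -0.2531, 0.231]
eef_rot: [-3.142, -0.524, 1.382]
force: [0.0, -0.1, 0.3]
grip_width: 0.0001
finger_force: 0.0
```

```bash
python3 -c "
from h import *
st()"
```

```text
t 12.375 tip x -0.1890 y 0.0002 z 0.0587 F -0.12 -0.07 0.27 w 6.511501428102252e-05 [-0.69  0.52  1.64  0.48  1.28 -0.71]
```

step_arm(
  plan="-1 0.006 0 0.0035 0 0 0; -1 0.006 0 0.0035 0 0 0; -1 0.006 0 0.0035 0 0 0; -1 0.006 0 0.0035 0 0 0",
)

```text
t: 12.88
ee_pos: [0.5545, -0.2259, 0.2307]
eef_rot: [3.141, -0.524, 1.382]
force: [-0.0, -0.9, -0.6]
grip_width: 0.0002
finger_force: 0.6
```

```bash
python3 -c "
from h import *
st();p=snapshot('wrist');save(p,'w5.png');
t=snapshot('top');save(t,'t5.png',(240,180,400,320),5)"
```

```text
t 12.875 tip x -0.1614 y 0.0001 z 0.0584 F -0.84 -0.15 -0.63 w 0.0001577226355694422 [-0.65  0.51  1.66  0.49  1.26 -0.68]
```

View pics/w5.png

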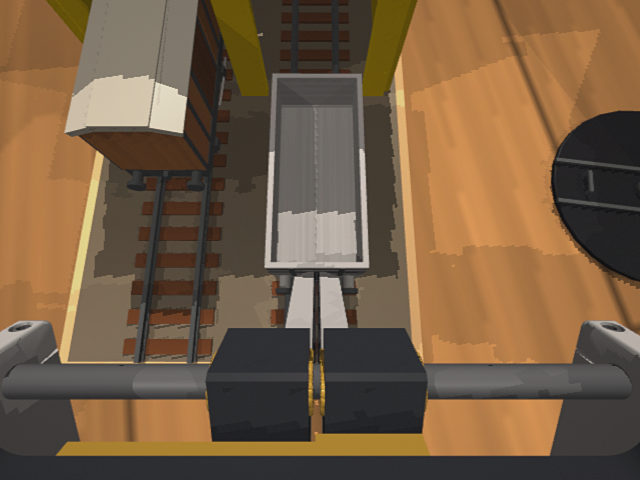

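The closed fingers push the rear wall centrally at (318,272), and the wagon is heading squarely into the opening. Carry on, watching the force.

step_arm(
  plan="-1 0.006 0 0.0035 0 0 0; -1 0.006 0 0.0035 0 0 0; -1 0.006 0 0.0035 0 0 0; -1 0.006 0 0.0035 0 0 0; -1 0.006 0 0.0035 0 0 0",
)

```text
t: 13.6
ee_pos: [0.561, -0.1917, 0.2306]
eef_rot: [3.142, -0.524, 1.382]
force: [-0.2, -0.9, 0.6]
grip_width: 0.0007
finger_force: 0.6
```

step_arm(
  plan="-1 0.006 0 0.0035 0 0 0; -1 0.006 0 0.0035 0 0 0; -1 0.006 0 0.0035 0 0 0",
)

```text
t: 13.98
ee_pos: [0.5649, -0.1713, 0.2305]
eef_rot: [-3.142, -0.524, 1.382]
force: [-0.6, -1.7, 0.5]
grip_width: 0.0006
finger_force: 0.6
```

```bash
python3 -c "
from h import *
st()"
```

```text
t 13.975 tip x -0.1058 y 0.0002 z 0.0582 F -1.83 0.29 0.49 w 0.0006368099516648203 [-0.57  0.49  1.7   0.52  1.2  -0.63]
```

step_arm(
  plan="-1 0.002 0 0.00115 0 0 0; -1 0.002 0 0.00115 0 0 0",
)

```text
t: 14.22
ee_pos: [0.5657, -0.1671, 0.2305]
eef_rot: [3.142, -0.524, 1.382]
force: [-0.7, -1.5, 1.4]
grip_width: 0.0004
finger_force: 0.5
```

step_arm(
  plan="-1 0.002 0 0.00115 0 0 0; -1 0.002 0 0.00115 0 0 0",
)

```text
t: 14.48
ee_pos: [0.5665, -0.1627, 0.2305]
eef_rot: [-3.142, -0.524, 1.382]
force: [-0.8, -0.4, 0.4]
grip_width: 0.0008
finger_force: 0.5
```

step_arm(
  plan="-1 0.002 0 0.00115 0 0 0; -1 0.002 0 0.00115 0 0 0",
)

```text
t: 14.72
ee_pos: [0.5674, -0.1581, 0.2305]
eef_rot: [3.142, -0.524, 1.382]
force: [-1.1, -1.5, 0.2]
grip_width: 0.0005
finger_force: 0.5
```

step_arm(
  plan="-1 0.002 0 0.00115 0 0 0; -1 0.002 0 0.00115 0 0 0; -1 0.001 0 0.0006 0 0 0",
)

```text
t: 15.1
ee_pos: [0.5685, -0.1523, 0.2305]
eef_rot: [3.142, -0.524, 1.382]
force: [-1.0, -1.1, 1.1]
grip_width: 0.0005
finger_force: 0.5
```

step_arm(
  plan="-1 0.002 0 0.00115 0 0 0; -1 0.002 0 0.00115 0 0 0; -1 0.001 0 0.0006 0 0 0",
)

```text
t: 15.48
ee_pos: [0.5696, -0.1467, 0.2305]
eef_rot: [3.142, -0.524, 1.382]
force: [-0.1, -1.8, 0.4]
grip_width: 0.0003
finger_force: 0.5
```

step_arm(
  plan="-1 0.002 0 0.00115 0 0 0; -1 0.002 0 0.00115 0 0 0; -1 0.001 0 0.0006 0 0 0",
)

```text
t: 15.85
ee_pos: [0.5707, -0.141, 0.2305]
eef_rot: [3.142, -0.524, 1.382]
force: [0.0, -0.9, 0.7]
grip_width: 0.0005
finger_force: 0.5
```

step_arm(
  plan="-1 0.002 0 0.00115 0 0 0; -1 0.002 0 0.00115 0 0 0; -1 0.001 0 0.0006 0 0 0",
)

```text
t: 16.23
ee_pos: [0.5718, -0.1353, 0.2305]
eef_rot: [3.141, -0.524, 1.382]
force: [0.1, -0.3, -0.0]
grip_width: 0.0005
finger_force: 0.5
```

step_arm(
  plan="-1 0.002 0 0.00115 0 0 0; -1 0.002 0 0.00115 0 0 0; -1 0.001 0 0.0006 0 0 0",
)

```text
t: 16.6
ee_pos: [0.5729, -0.1296, 0.2304]
eef_rot: [3.142, -0.524, 1.382]
force: [-0.4, -2.1, -0.4]
grip_width: 0.0004
finger_force: 0.5
```

step_arm(
  plan="-1 0.002 0 0.00115 0 0 0; -1 0 0 0 0 0 0",
)

```text
t: 16.85
ee_pos: [0.5733, -0.1273, 0.2305]
eef_rot: [-3.142, -0.524, 1.382]
force: [-0.3, 0.5, -0.6]
grip_width: 0.0003
finger_force: 0.2
```

step_arm(
  plan="-1 0.002 0 0.00115 0 0 0; -1 0.002 0 0.00115 0 0 0; -1 0.001 0 0.0006 0 0 0",
)

```text
t: 17.23
ee_pos: [0.5744, -0.1217, 0.2304]
eef_rot: [3.142, -0.524, 1.382]
force: [0.1, -1.5, 0.5]
grip_width: 0.0003
finger_force: 0.5
```

step_arm(
  plan="-1 0.002 0 0.00115 0 0 0; -1 0.002 0 0.00115 0 0 0; -1 0.001 0 0.0006 0 0 0",
)

```text
t: 17.6
ee_pos: [0.5754, -0.1164, 0.2305]
eef_rot: [3.141, -0.523, 1.382]
force: [-1.1, -2.6, 0.7]
grip_width: 0.0004
finger_force: 1.8
```

step_arm(
  plan="-1 0.001 0 0.0006 0 0 0; -1 0 0 0 0 0 0",
)

```text
t: 17.85
ee_pos: [0.5756, -0.1153, 0.2305]
eef_rot: [3.141, -0.523, 1.382]
force: [-1.8, -4.2, 1.6]
grip_width: 0.0007
finger_force: 2.1
```

Steady 4.5 N at rest, with both force and pad load rising, means the stop is met. I'll back off gently and retreat.

step_arm(
  plan="-1 -0.001 0 -0.0006 0 0 0; -1 -0.001 0 -0.0006 0 0 0; -1 -0.001 0 -0.0006 0 0 0; -1 -0.001 0 -0.0006 0 0 0; -1 -0.002 0 -0.0012 0 0 0",
)

```text
t: 18.48
ee_pos: [0.5743, -0.1217, 0.2304]
eef_rot: [-3.141, -0.524, 1.382]
force: [0.7, -0.6, -0.3]
grip_width: 0.0003
finger_force: 0.0
```

step_arm(
  plan="-1 -0.009 0 -0.005 0 0 0; -1 -0.017 0 -0.01 0 0 0; -1 -0.026 0 -0.015 0 0 0; -1 0.03 0 -0.052 0 0 0; -1 0 0 0 0 0 0",
)

```text
t: 19.1
ee_pos: [0.5641, -0.1833, 0.2945]
eef_rot: [3.132, -0.521, 1.385]
force: [-0.2, 0.4, -0.1]
grip_width: 0.0003
finger_force: 0.0
```

```bash
python3 -c "
from h import *
st();p=snapshot('wrist');save(p,'w6.png')"
```

```text
t 19.1 tip x -0.1182 y -0.0029 z 0.1219 F 0.34 0.26 -0.14 w 0.00032030933294583937 [-0.58  0.43  1.62  0.5   1.33 -0.58]
```

View pics/w6.png

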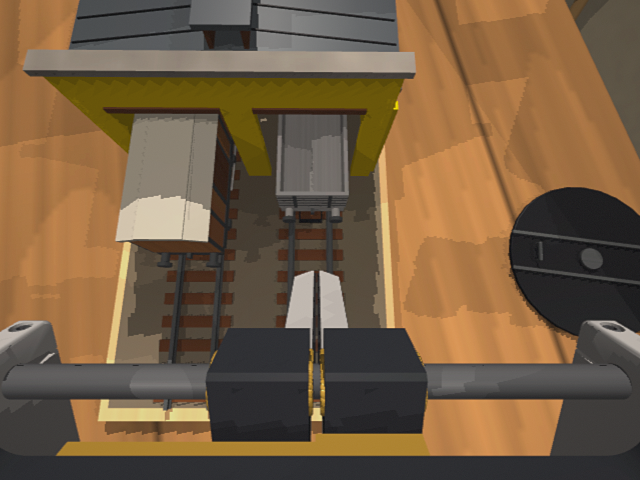

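The wagon stands on the rails inside the road's opening, with its rear buffers at (289,214) and (338,214). The van is unmoved and the arm is clear, so I'll hand in.

```bash
python3 -c "
from h import *
print(workorder.hand_in())"
```

```text
the job is handed in; nothing more can be done
None
```

The grey wagon is on the empty road, eased in against the sprung stop; readings while feeling for it peaked at about 4.5 N. The job was handed in with the arm clear at about 19 s, and no verdict came back.

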